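# Set the shaker's amplitude lever to its third click and start it

### The arm

A 6-joint arm with a two-finger parallel gripper is mounted at the origin on the work surface; the furniture and walls round the work are solid. World frame = base frame: x ahead of the robot, y to its left, z up, the work surface at z = 0. Lengths are in m, angles in rad, forces in N, time in s.
With the tool pointing down it reaches from about 0.3 to 0.775 m from the base axis. Payload 14.6 kg.
Tool frame: the origin (TCP) lies midway between the tips of the shut fingers; the grasp point (between the pads) lies 19 mm behind it (ctrl.pinch_z is the distance from the TCP to the grasp point, in m); z points along the fingers, y is the line along which they close (so a half turn about z gives the same grasp; the last joint's range is limited). The gripper opens to 94 mm and grips with 3 to 60 N. Pads are 16 mm wide; open, the fingers measure 119 mm over their backs; the gripper's body (75 mm by 177 mm) begins 78 mm behind the grasp point.
Start: joints at [-0.067, 0.3, 1.521, -0, 1.321, -0.067], TCP at [0.55, -0, 0.205] pointing down, gripper open.
Joint ranges: [-3.03, 3.03], [-0.79, 2.21], [0.23, 2.52], [-1.04, 4.18], [0, 3.07], [-2.55, 2.55]. Speed limits (rad/s): [2.22, 2.22, 2.57, 3.14, 3.14, 3.14].

### API

Orientations are given as [roll, pitch, yaw] about the fixed x, y, z axes, in that order (R = Rz(yaw) Ry(pitch) Rx(roll)).
In Python, from station import ctrl gives the robot as it stands.
- The arm moves only by the tool jog_arm, never from a script. Its argument "motion" is a list of rows, each a list of 7 numbers: the shift along the tool's x, y, z in m, then the turn, a rotation vector about the tool's x, y, z in rad, then the opening, from -1 (shut) to 1 (fully open). In form: [[tx, ty, tz, rx, ry, rz, gripper], ...]. A call has 1 to 5 rows; each row shifts and turns the commanded pose from where the row before left it, along the tool's axes as they then stand; what a row does not reach is not made up. A row lasts 1/10 s, in which the tool goes at most 50 mm and 8.59 degrees, less where a joint would pass 70% of its speed; a pose out of reach is approached as far as the arm can. A call is refused whole if a number of a shift passes 0.05 or a number of a turn 0.15, either way. A call with a gripper value outside its range is refused whole. The fingers move at their own pace and stop on an object; "squeeze" is the grip in N (left out, the last holds). Time passes only in rows, so rows that do not move let the fingers close. It gives the time, the measured TCP pose, the force, the opening and the grip force at its end, in the units of the state.
- ctrl.get_obs(): the state, without advancing time (a new reading comes with each control period).
- ctrl.camera(name): name is "scene" or "side" or "wrist"; returns the picture (480x640x3 uint8, red, green, blue); there is no depth.
- ctrl.camera_model(name): a dict with "intrinsics" (3x3 intrinsics, pixels), "k1" (the pictures are not rectified: a ray, as slopes to the right and down, at radius r is drawn at 1 + k1 r^2 times it, then the intrinsics apply), "rvec" (rotation vector, rad) and "tvec" (3), from world to camera coordinates, as OpenCV has them. Camera axes: x right, y down, z forward; pixel columns grow to the right and rows downward; lengths in m; the calibration is good to about 2 mm. A picture is of the moment at which its call begins: read the wrist's pose just before it. camera_model takes no time and is no camera call; for the wrist camera it gives the pose at the moment of the call.
- ctrl.hand_in(): hands the job in; it is judged then, once.
The state is a dict: "time_s": time; "qpos": joint angles; "joint_vel": joint speeds; "tau": joint torques, N m; "ee_pos": TCP position; "eef_rot": TCP orientation; "force": force on the tool from outside, world axes, zero at the start; "moment": the same for the moment, N m; "grip_width": finger opening in m; "grip_force": force on a finger pad.
Only numpy, scipy, OpenCV 4.12 (cv2) and the standard library are available. Lean on these libraries where they do the work, as an engineer would, in place of code of your own. Each camera call takes 0.05 s, during which the arm holds its last target. There are 200 camera calls.

### The job

On the shaker's control box, push the black amplitude lever with a fingertip from the right end of its slot towards the left (towards the round button) until it has clicked into its third detent, and stop there without running past it. Then press the round start button right down and let it spring back. Only push and press: do not pinch the lever between the fingers, do not press start before the lever is set, and leave the jar, pipe cap and marker beside the box where they are.

Things in the scene. Friction and masses are not known exactly. Their poses are not given: they have to be found in the camera images.
- control_box: Fixed grey box with aluminium top on the right of the table: 86 mm (its x) by 210 mm (its y), top 50 mm above the table. Origin: centre of its underside. x points away from its front (face with upright slits, turned towards the robot), y to the left along the slot, z up. Slot in the middle of the top (x = 0); lever centre at y = -0.075 m + its joint value; button at x = 0, y = +0.082 m.
- lever (a joint): Lever travel, m: 0 at the slot's right end, growing to the left (box +y), end stop 0.120. Starts somewhere in a free run, 0 to 0.033 (under 1 N). Then six detents 14 mm apart: 0.047 (first), 0.061, 0.075 (third), 0.089, 0.103, 0.117. Each has a crest 7 mm before it (0.040, 0.054, 0.068, 0.082...), needing a push of about 6 N; past a crest the lever snaps ahead by itself into the detent and stays.
- lever_top (a point): Centre of the top of the lever's black cap, 85 mm above the table. The cap is 12 mm wide along the slot, 20 mm across it, and occupies heights 59 to 85 mm above the table, on a 7 mm steel stem.
- start (a joint): How far the start button is pressed, m: 0 released, 0.006 fully down; a spring pushes it back up (about 1.5 N at first, 5 N fully down).
- start_top (a point): Centre of the top of the round grey start button, 24 mm in diameter, 72 mm above the table when released; it moves straight down. It stands in a dark housing 40 mm in diameter whose rim is 62 mm above the table.
- jar: Loose screw-top sample jar with a blue lid, 54 mm in diameter, 70 mm tall, standing on the table behind the box. Origin: centre of its underside.
- cap: Loose grey pipe end cap, an open ring-like cup 68 mm in diameter, 30 mm tall, on the table behind the box. Origin: centre of its underside.
- marker: Loose felt marker, 136 mm long, 16 mm thick, lying on the table in front of the box, roughly parallel to the slot. Origin: middle of its underside.

How it is judged:
On the way, in this order (a step that is already met when the one before it is completed fails the run):
1. the lever rests in its third detent (value of joint lever between 0.072 and 0.078 m and velocity of joint lever below 0.01 m/s), for 0.2 s.
2. the start button is pressed down (value of joint start above 0.0045 m), for 0.05 s.
At the end, for the whole second after the job is handed in: The lever stands in its third detent (joint 0.075, within 3 mm), the start button has sprung back up (within 1 mm), and jar, pipe cap and marker are within 15 mm of where they stood (value of joint lever between 0.072 and 0.078 m and value of joint start below 0.001 m and distance of each of jar, cap, marker from where it was at the start of the episode below 0.015 m); the robot touches nothing.
It fails at once if the lever runs past its third detent, over the next crest (value of joint lever above 0.083 m).
It fails at once if the start button is pressed while the lever is not in its third detent (value of joint start above 0.003 m and not (value of joint lever between 0.072 and 0.078 m)).
It fails at once if the lever is pinched between the fingers (horizontal distance between the grasp point and lever_top below 0.006 m and height (world z) of the grasp point below 0.1 m and contact force between the fingers and lever above 1 N).
It fails at once if the jar, pipe cap or marker is shoved or carried away (distance of any of jar, cap, marker from where it was at the start of the episode above 0.03 m).
It also fails if it takes over 48 s, if anything falls off the work surface, if the arm or the gripper's body presses on something with over 40 N, if the wrist force passes 120 N, or if a joint passes its speed limit or range.

## Working session

There is one attempt and no reset: what is moved stays moved. The work goes in short steps, Python scripts to look and compute and a tool call to move; the robot and the scene stay as the last step left them, time stands still between calls to the robot, and variables do not carry over. Pictures are saved under pics/ and viewed, at most 10 in all, crops included, and the job is handed in when it is done.

Besides the shell and the picture viewer there is one more tool, called after "Emit:" in YAML: its name, and indented under it one key for each argument. jog_arm: Moves the arm, as the interface text tells. Its arguments: {"type":"object","properties":{"motion":{"type":"array"},"squeeze":{"type":"number"}},"required":["motion"]}

```bash
mkdir -p pics; cat > h.py <<'E'
import numpy as np, cv2
from station import ctrl
def ray(name,uv,m=None):
    m=m or ctrl.camera_model(name); K=np.array(m["intrinsics"])
    k=m["k1"]; d=np.linalg.inv(K)@[uv[0],uv[1],1]; s=d[:2].copy(); u=s.copy()
    for _ in range(20): u=s/(1+k*(u@u))
    R=cv2.Rodrigues(np.array(m["rvec"],float))[0]; t=np.array(m["tvec"],float).ravel()
    return -R.T@t, R.T@np.array([u[0],u[1],1])
def onz(name,uv,z,m=None):
    c,d=ray(name,uv,m); return c+d*(z-c[2])/d[2]
def snap(name,f):
    p=ctrl.camera(name); cv2.imwrite(f"pics/{f}.png",p[:,:,::-1]); return p
E
python3 - <<'E'
from h import *
o=ctrl.get_obs(); print({k:np.round(o[k],3) for k in o}, ctrl.pinch_z)
a=snap("scene","a1");b=snap("side","b1");c=snap("wrist","c1")
for n in("scene","side","wrist"): print(n,ray(n,(320,240)))
E
```

```text
{'time_s': np.float64(0.0), 'qpos': array([-0.067,  0.3  ,  1.522,  0.   ,  1.321, -0.067]), 'joint_vel': array([-0.   , -0.   ,  0.   ,  0.001,  0.001,  0.003]), 'tau': array([-2.0000e-03, -5.3181e+01, -3.5274e+01,  7.1000e-02,  2.4000e-02,
       -0.0000e+00]), 'ee_pos': array([0.55 , 0.   , 0.205]), 'eef_rot': array([-3.14 , -0.   ,  1.571]), 'force': array([-0.449,  0.591, -0.084]), 'moment': array([ 0.006, -0.02 ,  0.083]), 'grip_force': np.float64(0.0), 'grip_width': np.float64(0.094)} 0.0188
scene (array([-0.16817272,  0.10185295,  0.54533514]), array([ 0.71914454, -0.44344157, -0.53510324]))
side (array([0.4243705 , 0.50061829, 0.42995813]), array([ 0.01039315, -0.91211974, -0.41047458]))
wrist (array([0.55043155, 0.08267219, 0.38469182]), array([-0.00303625, -0.3038071 , -0.95293378]))
```

View pics/a1.png

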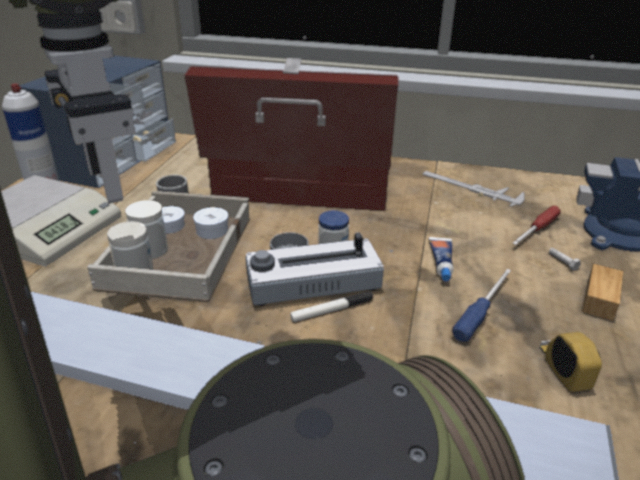

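View pics/b1.png

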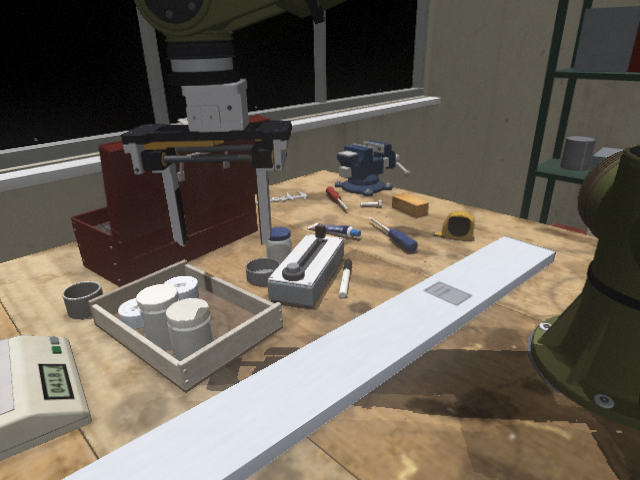

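View pics/c1.png

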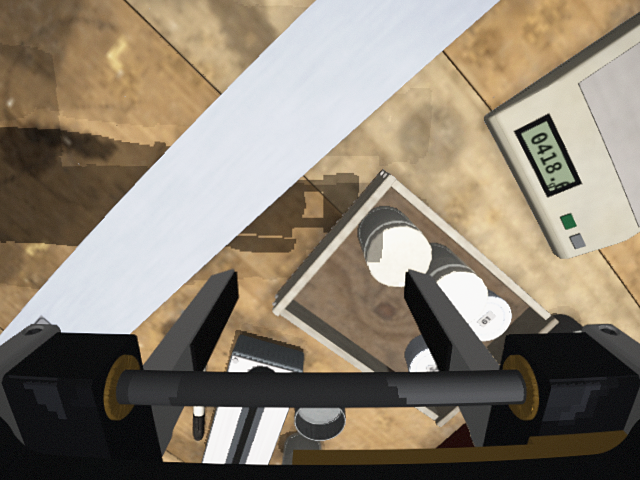

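The scene view shows the box with its button near (262,258) and lever near (358,240). In the side view the button is near (293,270) and the lever near (321,230). The wrist view shows only part of the box. I'll zoom in on the first two.

```bash
python3 - <<'E'
from h import *
a=cv2.imread("pics/a1.png")[225:315,240:390];b=cv2.imread("pics/b1.png")[215:310,240:360]
f=lambda i,k:cv2.resize(i,None,fx=k,fy=k,interpolation=cv2.INTER_CUBIC)
A=f(a,5)[:, :];B=f(b,5)
cv2.imwrite("pics/a2.png",A);cv2.imwrite("pics/b2.png",B)
for n,bt,lv in(("scene",(262,256),(358,236)),("side",(293,267),(321,227))):
    print(n,onz(n,bt,.072).round(4),onz(n,lv,.085).round(4))
E
```

```text
scene [ 0.4734 -0.1899  0.072 ] [ 0.4305 -0.3377  0.085 ]
side [ 0.4801 -0.1823  0.072 ] [ 0.4313 -0.33    0.085 ]
```

View pics/a2.png

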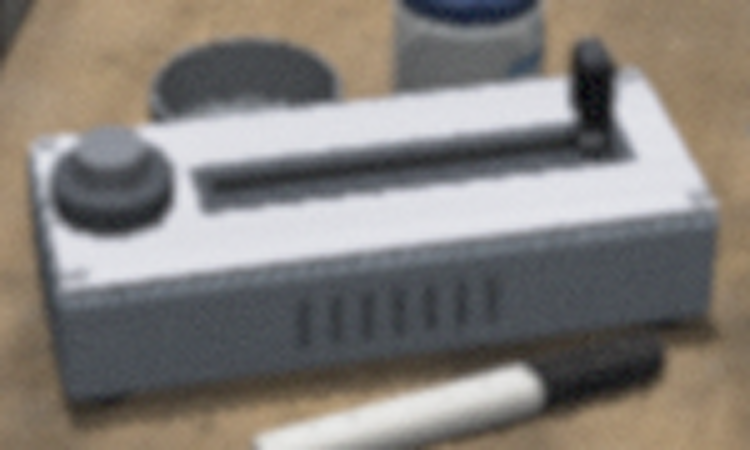

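View pics/b2.png

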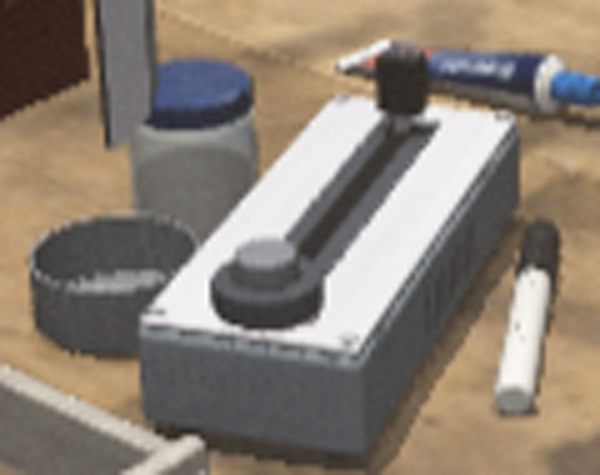

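```bash
python3 - <<'E'
from h import *
S=lambda x,y:((x+.5)/5-.5+240,(y+.5)/5-.5+225)
D=lambda x,y:((x+.5)/5-.5+240,(y+.5)/5-.5+215)
def tri(p,q):
    c1,d1=ray("scene",p);c2,d2=ray("side",q)
    s=np.linalg.lstsq(np.c_[d1,-d2],c2-c1,rcond=None)[0]; P=c1+s[0]*d1;Q=c2+s[1]*d2
    return ((P+Q)/2).round(4),round(np.linalg.norm(P-Q),4)
for nm,p,q,z in(("btn",(118,143),(265,252),.072),("lev",(592,46),(402,54),.085)):
    print(nm,onz("scene",S(*p),z).round(4),onz("side",D(*q),z).round(4),tri(S(*p),D(*q)))
# slot ends (centre line) and corners on z=.05: fr-left, fr-right, back-left, back-right
cs=[(65,293),(715,208),(33,143),(635,72)]; cd=[(362,357),(517,122),(143,325),(340,98)]
C=[]
for p,q in zip(cs,cd):
    a,b=onz("scene",S(*p),.05),onz("side",D(*q),.05);C.append((a+b)/2);print(a.round(4),b.round(4))
C=np.array(C)
print("len",np.linalg.norm(C[0]-C[1]),np.linalg.norm(C[2]-C[3]),"wid",np.linalg.norm(C[0]-C[2]),np.linalg.norm(C[1]-C[3]))
y=C[0]-C[1]+C[2]-C[3];print("yaw of y axis",np.degrees(np.arctan2(y[1],y[0])),"ctr",C.mean(0))
E
```

```text
btn [ 0.4794 -0.1949  0.072 ] [ 0.4812 -0.1899  0.072 ] (array([ 0.482 , -0.196 ,  0.0695]), np.float64(0.0012))
lev [ 0.4359 -0.3415  0.085 ] [ 0.4333 -0.3386  0.085 ] (array([ 0.4337, -0.3398,  0.0855]), np.float64(0.002))
[ 0.4451 -0.1595  0.05  ] [ 0.4471 -0.1537  0.05  ]
[ 0.3829 -0.3536  0.05  ] [ 0.3859 -0.3468  0.05  ]
[ 0.5232 -0.185   0.05  ] [ 0.5244 -0.1781  0.05  ]
[ 0.4608 -0.3782  0.05  ] [ 0.4608 -0.3752  0.05  ]
len 0.20324818933129982 0.20507345460619988 wid 0.0816836051182207 0.08081954200767519
yaw of y axis 72.2158946514631 ctr [ 0.45378073 -0.26627329  0.05      ]
```

Both views agree. The box's y axis points at about 72.3°, its centre is at about (0.4545, -0.269), and the lever is near joint 0.002. I'll shut the gripper and move above the spot to the right of the lever.

Emit:
jog_arm:
  motion:
    - [-0.0357, -0.0124, 0, 0, 0, 0, -1]
    - [-0.0357, -0.0124, 0, 0, 0, 0, -1]
    - [-0.0357, -0.0124, 0, 0, 0, 0, -1]
    - [-0.0357, -0.0124, 0, 0, 0, 0, -1]
    - [-0.0357, -0.0124, 0, 0, 0, 0, -1]
  squeeze: 20

```text
time_s: 0.65
ee_pos: [0.4872, -0.1798, 0.2053]
eef_rot: [-3.141, -0.0, 1.571]
force: [1.4, 0.1, 0.8]
grip_width: 0.0575
grip_force: 0.0
```

Emit:
jog_arm:
  motion:
    - [-0.0357, -0.0124, 0, 0, 0, 0, -1]
    - [-0.0357, -0.0124, 0, 0, 0, 0, -1]
    - [-0.0357, -0.0124, 0, 0, 0, 0, -1]
    - [-0.0357, -0.0124, 0, 0, 0, 0, -1]
    - [-0.0357, -0.0124, 0, 0, 0, 0, -1]

```text
time_s: 1.15
ee_pos: [0.4252, -0.3584, 0.2053]
eef_rot: [-3.141, -0.0, 1.571]
force: [1.2, -0.3, 0.6]
grip_width: 0.0177
grip_force: 0.0
```

Emit:
jog_arm:
  motion:
    - [0, 0, 0.02, 0, 0, 0.103, -1]
    - [0, 0, 0.02, 0, 0, 0.103, -1]
    - [0, 0, 0.02, 0, 0, 0.103, -1]
    - [0, 0, 0, 0, 0, 0, -1]
    - [0, 0, 0, 0, 0, 0, -1]

```text
time_s: 1.65
ee_pos: [0.4261, -0.357, 0.1459]
eef_rot: [-3.141, -0.0, 1.265]
force: [1.0, 0.1, 0.5]
grip_width: 0.0006
grip_force: 0.0
```

```bash
python3 - <<'E'
from h import *
o=ctrl.get_obs(); print(o["time_s"],o["ee_pos"],o["eef_rot"],o["grip_width"],o["force"])
m=ctrl.camera_model("wrist");import json;json.dump({k:np.array(v).tolist() for k,v in m.items()},open("m.json","w"))
snap("wrist","c3");b=snap("side","b3")
E
```

```text
1.65 [ 0.42608751 -0.35702938  0.14587967] [-3.14145503e+00 -1.01179199e-04  1.26488023e+00] 0.0006317391123801724 [0.96177337 0.05381776 0.45411459]
```

View pics/c3.png

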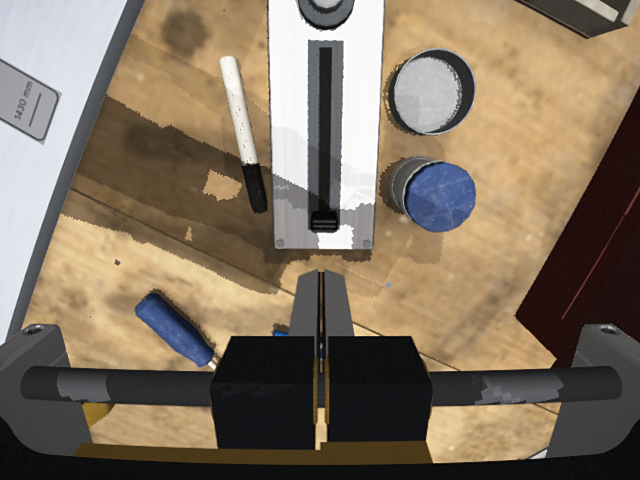

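The wrist view from near shows the slot running straight up the image. The lever cap is near (324,220), the box's right edge is at row 248, and the marker, cap and jar are clear on both sides. I'll measure the lever top and the edges.

```bash
python3 - <<'E'
from h import *
import json
m=json.load(open("m.json"))
p=cv2.imread("pics/c3.png"); g=p.max(2)
g2=g[200:245,295:355]
mk=((g2<50)*255).astype(np.uint8); n,l,st,ce=cv2.connectedComponentsWithStats(mk)
for i in range(1,n):
    if st[i,4]>30: print(st[i]+[295,200,0,0,0],ce[i]+[295,200])
print(g[205:240:1,324]); 
u=np.array([.306,.952]);v=np.array([.952,-.306]);c=np.array([.4545,-.269])
for nm,uv,z in(("cap",(324,219),.085),("BL",(274,249),.05),("BR",(374,249),.05),("slotTop",(325.5,41),.05),("slotBot",(323,232),.05),("L",(269,20),.05),("R",(384,20),.05)):
    w=onz("wrist",uv,z,m);print(nm,w.round(4),"boxxy",((w[:2]-c)@v).round(4),((w[:2]-c)@u).round(4))
E
```

```text
[309 200  30  32 737] [322.34735414 215.16553596]
[ 13  18  15  21  19  13  10   8  14   6  10   8  12  10  15  38  67  48
  14  15  44  62  32  13  19  43  53 140 245 254 249 249 248 249 249]
cap [ 0.4355 -0.337   0.085 ] boxxy 0.0027 -0.0706
BL [ 0.3854 -0.3577  0.05  ] boxxy -0.0387 -0.1056
BR [ 0.4654 -0.383   0.05  ] boxxy 0.0452 -0.1052
slotTop [ 0.4739 -0.2194  0.05  ] boxxy 0.0033 0.0532
slotBot [ 0.429  -0.3559  0.05  ] boxxy 0.0023 -0.0905
L [ 0.4397 -0.1936  0.05  ] boxxy -0.0371 0.0672
R [ 0.5181 -0.2184  0.05  ] boxxy 0.0451 0.0677
```

Emit:
jog_arm:
  motion:
    - [-0.002, 0.0025, 0.02, 0, 0, 0, -1]
    - [0, 0, 0.02, 0, 0, 0, -1]
    - [0, 0, 0.02, 0, 0, 0, -1]
    - [0, 0, 0.018, 0, 0, 0, -1]
    - [0, 0, 0, 0, 0, 0, -1]

```text
time_s: 2.25
ee_pos: [0.4273, -0.3592, 0.0663]
eef_rot: [-3.139, -0.001, 1.263]
force: [0.1, -0.8, -0.1]
grip_width: 0.0003
grip_force: 0.0
```

```bash
python3 - <<'E'
from h import *
b=snap("side","b4")[200:320,230:370]
w=snap("wrist","c4")[100:300,220:420]
B=cv2.resize(b,(400,343));W=cv2.resize(w,(343,343))
cv2.imwrite("pics/bw4.png",np.hstack([B,W])[:,:,::-1])
E
```

```text
(no output)
```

View pics/bw4.png

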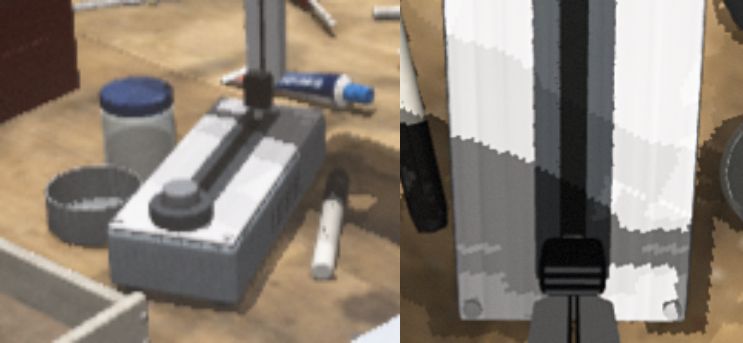

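The closed fingertip is just right of the lever and centred across it. The lever looks to be at joint ~0. I'll go through the free run first, then use small steps and watch the force.

Emit:
jog_arm:
  motion:
    - [0.006, 0, 0, 0, 0, 0, -1]
    - [0.006, 0, 0, 0, 0, 0, -1]
    - [0.006, 0, 0, 0, 0, 0, -1]
    - [0.006, 0, 0, 0, 0, 0, -1]
    - [0.006, 0, 0, 0, 0, 0, -1]

```text
time_s: 2.85
ee_pos: [0.4372, -0.3305, 0.0677]
eef_rot: [3.141, 0.0, 1.262]
force: [-0.1, -0.4, 1.1]
grip_width: 0.0004
grip_force: 0.4
```

Emit:
jog_arm:
  motion:
    - [0.003, 0, 0, 0, 0, 0, -1]
    - [0.003, 0, 0, 0, 0, 0, -1]

```text
time_s: 3.05
ee_pos: [0.4388, -0.3253, 0.0675]
eef_rot: [3.141, 0.0, 1.262]
force: [-4.0, -6.8, -0.2]
grip_width: 0.0002
grip_force: 4.2
```

Emit:
jog_arm:
  motion:
    - [0.002, 0, 0, 0, 0, 0, -1]

```text
time_s: 3.15
ee_pos: [0.4393, -0.3239, 0.0676]
eef_rot: [3.141, 0.001, 1.262]
force: [-1.5, -5.4, 0.0]
grip_width: 0.0005
grip_force: 2.5
```

Emit:
jog_arm:
  motion:
    - [0.002, 0, 0, 0, 0, 0, -1]

```text
time_s: 3.25
ee_pos: [0.4398, -0.3219, 0.0675]
eef_rot: [3.141, 0.001, 1.262]
force: [-1.2, -3.2, 0.4]
grip_width: 0.0003
grip_force: 1.5
```

Emit:
jog_arm:
  motion:
    - [0.002, 0, 0, 0, 0, 0, -1]

```text
time_s: 3.35
ee_pos: [0.4406, -0.3197, 0.0675]
eef_rot: [3.141, 0.0, 1.262]
force: [-0.2, -2.1, 1.1]
grip_width: -0.0001
grip_force: 0.5
```

Emit:
jog_arm:
  motion:
    - [0.002, 0, 0, 0, 0, 0, -1]

```text
time_s: 3.45
ee_pos: [0.4412, -0.3174, 0.0673]
eef_rot: [-3.141, -0.0, 1.262]
force: [-0.0, 0.2, -0.2]
grip_width: 0.0005
grip_force: 0.0
```

Emit:
jog_arm:
  motion:
    - [0.002, 0, 0, 0, 0, 0, -1]

```text
time_s: 3.55
ee_pos: [0.4418, -0.3154, 0.0673]
eef_rot: [-3.141, -0.0, 1.262]
force: [-0.3, -0.1, 0.2]
grip_width: 0.0003
grip_force: 0.0
```

The force rose to about 7 N and dropped to zero near y=-0.318, so that was the first crest. The next should be at about y=-0.305 and the third at about -0.291.

Emit:
jog_arm:
  motion:
    - [0.002, 0, 0, 0, 0, 0, -1]
    - [0.002, 0, 0, 0, 0, 0, -1]

```text
time_s: 3.75
ee_pos: [0.4429, -0.312, 0.0674]
eef_rot: [-3.141, 0.0, 1.262]
force: [-2.4, -6.5, -0.5]
grip_width: 0.0006
grip_force: 3.7
```

Emit:
jog_arm:
  motion:
    - [0.002, 0, 0, 0, 0, 0, -1]

```text
time_s: 3.85
ee_pos: [0.4434, -0.3105, 0.0674]
eef_rot: [-3.142, 0.001, 1.262]
force: [-1.9, -5.2, -1.4]
grip_width: 0.0003
grip_force: 2.5
```

Emit:
jog_arm:
  motion:
    - [0.002, 0, 0, 0, 0, 0, -1]

```text
time_s: 3.95
ee_pos: [0.4441, -0.3084, 0.0674]
eef_rot: [3.142, 0.001, 1.262]
force: [-1.0, -2.7, -1.1]
grip_width: 0.0005
grip_force: 1.4
```

Emit:
jog_arm:
  motion:
    - [0.0015, 0, 0, 0, 0, 0, -1]

```text
time_s: 4.05
ee_pos: [0.4446, -0.3067, 0.0674]
eef_rot: [-3.142, -0.0, 1.262]
force: [0.1, -1.0, -1.1]
grip_width: 0.0007
grip_force: 0.7
```

Emit:
jog_arm:
  motion:
    - [0.0015, 0, 0, 0, 0, 0, -1]

```text
time_s: 4.15
ee_pos: [0.4452, -0.3051, 0.0674]
eef_rot: [-3.141, -0.0, 1.262]
force: [0.8, -0.8, -1.1]
grip_width: 0.0005
grip_force: 0.0
```

Emit:
jog_arm:
  motion:
    - [0.0015, 0, 0, 0, 0, 0, -1]

```text
time_s: 4.25
ee_pos: [0.4456, -0.3036, 0.0674]
eef_rot: [-3.141, -0.0, 1.262]
force: [0.0, 0.6, 0.1]
grip_width: 0.0003
grip_force: 0.0
```

Emit:
jog_arm:
  motion:
    - [0.001, 0, 0, 0, 0, 0, -1]

```text
time_s: 4.35
ee_pos: [0.446, -0.3027, 0.0674]
eef_rot: [-3.142, -0.0, 1.262]
force: [0.4, 0.4, -0.2]
grip_width: 0.0005
grip_force: 0.0
```

The second crest was at about y=-0.3055. The third should be at about -0.292.

Emit:
jog_arm:
  motion:
    - [0.002, 0, 0, 0, 0, 0, -1]
    - [0.002, 0, 0, 0, 0, 0, -1]

```text
time_s: 4.55
ee_pos: [0.4471, -0.2991, 0.0675]
eef_rot: [3.142, 0.0, 1.262]
force: [-1.2, -3.8, 0.2]
grip_width: 0.0002
grip_force: 2.0
```

Emit:
jog_arm:
  motion:
    - [0.002, 0, 0, 0, 0, 0, -1]

```text
time_s: 4.65
ee_pos: [0.4476, -0.2977, 0.0675]
eef_rot: [3.141, 0.001, 1.262]
force: [-2.7, -6.3, -0.4]
grip_width: 0.0001
grip_force: 2.9
```

Emit:
jog_arm:
  motion:
    - [0.002, 0, 0, 0, 0, 0, -1]

```text
time_s: 4.75
ee_pos: [0.4482, -0.2957, 0.0675]
eef_rot: [3.141, 0.001, 1.262]
force: [-0.9, -3.8, -0.3]
grip_width: 0.0007
grip_force: 1.7
```

Emit:
jog_arm:
  motion:
    - [0.0015, 0, 0, 0, 0, 0, -1]

```text
time_s: 4.85
ee_pos: [0.4488, -0.294, 0.0675]
eef_rot: [3.141, 0.0, 1.262]
force: [-0.8, -2.1, -0.1]
grip_width: 0.0006
grip_force: 0.9
```

Emit:
jog_arm:
  motion:
    - [0.001, 0, 0, 0, 0, 0, -1]
    - [0, 0, 0, 0, 0, 0, -1]

```text
time_s: 5.05
ee_pos: [0.4491, -0.2927, 0.0674]
eef_rot: [-3.141, -0.0, 1.262]
force: [0.4, 0.7, -0.9]
grip_width: 0.0002
grip_force: 0.0
```

Emit:
jog_arm:
  motion:
    - [0.001, 0, 0, 0, 0, 0, -1]
    - [0, 0, 0, 0, 0, 0, -1]

```text
time_s: 5.25
ee_pos: [0.4494, -0.2918, 0.0674]
eef_rot: [-3.141, -0.0, 1.262]
force: [0.2, -0.5, 0.7]
grip_width: 0.0002
grip_force: 0.0
```

Emit:
jog_arm:
  motion:
    - [-0.01, 0, 0, 0, 0, 0, -1]
    - [0, 0, -0.02, 0, 0, 0, -1]
    - [0, 0, -0.03, 0, 0, 0, -1]
    - [0, 0, -0.03, 0, 0, 0, -1]
    - [0, 0, 0, 0, 0, 0, -1]

```text
time_s: 5.75
ee_pos: [0.4474, -0.3032, 0.1513]
eef_rot: [3.136, 0.002, 1.261]
force: [-1.1, 0.1, -0.1]
grip_width: 0.0003
grip_force: 0.0
```

```bash
python3 - <<'E'
from h import *
o=ctrl.get_obs(); print(o["time_s"],o["ee_pos"],o["eef_rot"],o["force"])
m=ctrl.camera_model("wrist");import json;json.dump({k:np.array(v).tolist() for k,v in m.items()},open("m.json","w"))
w=snap("wrist","c5")
E
```

```text
5.75 [ 0.44737647 -0.30315453  0.15131521] [3.13576003e+00 2.16864976e-03 1.26149558e+00] [-1.12067047  0.08124652 -0.11180136]
```

View pics/c5.png

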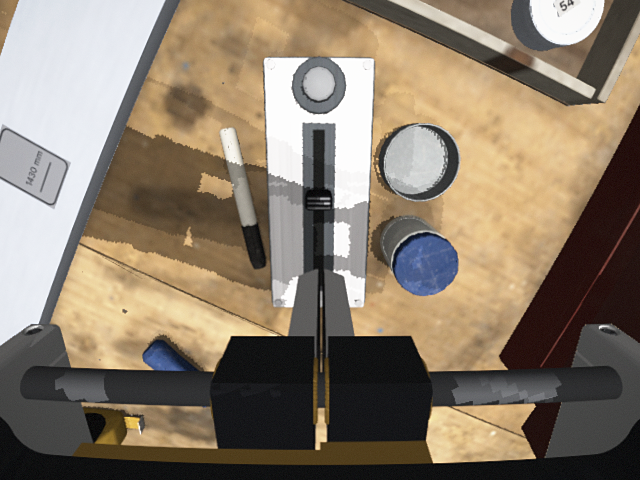

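The lever cap now sits mid-slot near (319,202), the button top is at (319,83), and the loose things have not moved. I'll measure the button, and check the lever against it.

```bash
python3 - <<'E'
from h import *
import json
m=json.load(open("m.json"))
t=np.array([.4474,-.3032]);a=1.2615;u=np.array([np.cos(a),np.sin(a)]);v=np.array([u[1],-u[0]])
P={}
for nm,uv,z in(("btn",(319,83),.072),("lev",(319.5,203),.085),("TL",(264,58),.05),("TR",(375,58),.05),("BL",(274,306),.05),("BR",(366,306),.05)):
    w=P[nm]=onz("wrist",uv,z,m)[:2];print(nm,w.round(4),"from TCP: tool x,y",((w-t)@u).round(4),((w-t)@v).round(4))
c=(P["TL"]+P["TR"]+P["BL"]+P["BR"])/4
print("ctr",c,"btn y",(P["btn"]-c)@u,"lever joint by ctr",(P["lev"]-c)@u+.075,"by btn",(P["lev"]-P["btn"])@u+.157)
E
```

```text
btn [ 0.4823 -0.194 ] from TCP: tool x,y 0.1147 -0.0
lev [ 0.4574 -0.2725] from TCP: tool x,y 0.0323 0.0001
TL [ 0.4497 -0.162 ] from TCP: tool x,y 0.1351 -0.0408
TR [ 0.5283 -0.1872] from TCP: tool x,y 0.1351 0.0417
BL [ 0.3872 -0.3567] from TCP: tool x,y -0.0693 -0.041
BR [ 0.4662 -0.3823] from TCP: tool x,y -0.0697 0.042
ctr [ 0.4578556  -0.27207477] btn y 0.08184482606132643 lever joint by ctr 0.07445693313241973 by btn 0.07461210707109331
```

The lever is at joint ~0.0745, the third detent. I'll move over the button and press.

Emit:
jog_arm:
  motion:
    - [0.0287, 0, 0, 0, 0, 0, -1]
    - [0.0287, 0, 0, 0, 0, 0, -1]
    - [0.0287, 0, 0, 0, 0, 0, -1]
    - [0.0286, 0, 0, 0, 0, 0, -1]
    - [0, 0, 0, 0, 0, 0, -1]

```text
time_s: 6.3
ee_pos: [0.4814, -0.1901, 0.1463]
eef_rot: [-3.14, -0.001, 1.264]
force: [0.3, -0.2, -0.2]
grip_width: 0.0004
grip_force: 0.0
```

Emit:
jog_arm:
  motion:
    - [0, 0, 0.025, 0, 0, 0, -1]
    - [0, 0, 0.025, 0, 0, 0, -1]
    - [0, 0, 0.02, 0, 0, 0, -1]
    - [0, 0, 0, 0, 0, 0, -1]

```text
time_s: 6.7
ee_pos: [0.4794, -0.1924, 0.0744]
eef_rot: [-3.136, -0.001, 1.261]
force: [-0.2, 0.3, 1.0]
grip_width: 0.0005
grip_force: 0.0
```

Emit:
jog_arm:
  motion:
    - [0, 0.002, 0, 0, 0, 0, -1]
    - [0, 0, 0.003, 0, 0, 0, -1]
    - [0, 0, 0.003, 0, 0, 0, -1]
    - [0, 0, 0, 0, 0, 0, -1]

```text
time_s: 7.1
ee_pos: [0.4834, -0.1931, 0.0717]
eef_rot: [3.141, 0.0, 1.262]
force: [-0.9, -1.3, 1.7]
grip_width: 0.0003
grip_force: 0.8
```

Emit:
jog_arm:
  motion:
    - [0, 0, 0.001, 0, 0, 0, -1]
    - [0, 0, 0, 0, 0, 0, -1]

```text
time_s: 7.3
ee_pos: [0.4833, -0.1931, 0.0708]
eef_rot: [3.141, 0.0, 1.262]
force: [1.1, -1.7, 2.7]
grip_width: 0.0007
grip_force: 1.1
```

Emit:
jog_arm:
  motion:
    - [0, 0, 0.002, 0, 0, 0, -1]
    - [0, 0, 0.001, 0, 0, 0, -1]
    - [0, 0, 0, 0, 0, 0, -1]

```text
time_s: 7.6
ee_pos: [0.4833, -0.1931, 0.0675]
eef_rot: [3.141, 0.0, 1.262]
force: [0.6, -3.4, 3.7]
grip_width: 0.0004
grip_force: 2.0
```

Emit:
jog_arm:
  motion:
    - [0, 0, 0.001, 0, 0, 0, -1]
    - [0, 0, 0, 0, 0, 0, -1]

```text
time_s: 7.8
ee_pos: [0.4833, -0.1931, 0.0666]
eef_rot: [3.141, 0.0, 1.262]
force: [1.3, -3.8, 3.9]
grip_width: 0.0008
grip_force: 2.3
```

Emit:
jog_arm:
  motion:
    - [0, 0, 0.001, 0, 0, 0, -1]
    - [0, 0, 0, 0, 0, 0, -1]

```text
time_s: 8.0
ee_pos: [0.4834, -0.1931, 0.0662]
eef_rot: [3.141, 0.0, 1.262]
force: [-1.1, -1.9, 10.9]
grip_width: -0.0002
grip_force: 5.7
```

Force jumped to 11 N at z=0.066, so the button is fully down. Now I'll lift clear.

Emit:
jog_arm:
  motion:
    - [0, 0, 0, 0, 0, 0, -1]
    - [0, 0, -0.01, 0, 0, 0, -1]
    - [0, 0, -0.03, 0, 0, 0, -1]
    - [0, 0, -0.04, 0, 0, 0, -1]
    - [0, 0, 0, 0, 0, 0, -1]

```text
time_s: 8.5
ee_pos: [0.4845, -0.1933, 0.1499]
eef_rot: [3.136, 0.0, 1.262]
force: [-0.2, -0.0, 0.5]
grip_width: 0.0004
grip_force: 0.0
```

```bash
python3 - <<'E'
from h import *
o=ctrl.get_obs(); print(o["time_s"],o["ee_pos"],o["force"])
b=snap("side","b6")[200:320,230:370]
a=snap("scene","a6")[210:330,240:390]
cv2.imwrite("pics/ab6.png",np.hstack([cv2.resize(b,(392,336)),cv2.resize(a,(400,336))])[:,:,::-1])
E
```

```text
8.5 [ 0.48452588 -0.19329216  0.14989139] [-0.21096123 -0.03790782  0.52838452]
```

View pics/ab6.png

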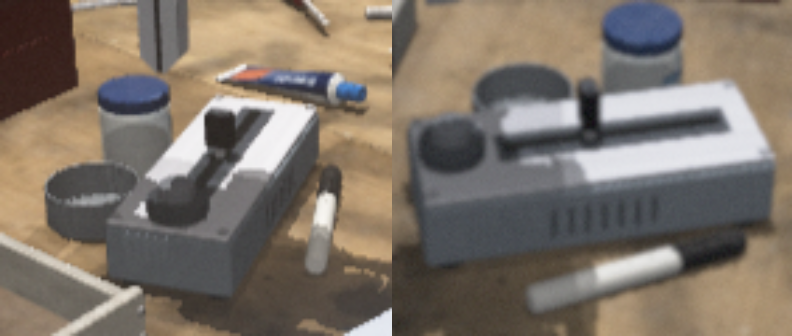

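The lever stands mid-slot (about (220,130) in the side half and (590,110) in the scene half), the button is up, and the jar, cap and marker are in place.

```bash
python3 -c "
from station import ctrl
print(ctrl.hand_in())"
```

```text
the job is handed in; nothing more can be done
None
```

The lever was pushed into its third detent (measured at about 0.0745 m), the start button was pressed right down and let spring back, the jar, cap and marker look unmoved in the last pictures, and the job is handed in; no verdict came back.

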